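# Roll the plan tube onto the tag reader and keep it there

## Robot

A 6-joint arm with a two-finger parallel gripper is mounted at the origin on the work surface. World frame = base frame: x ahead of the robot, y to its left, z up, the work surface at z = 0. Lengths are in mm, angles in rad, forces in N, time in s.
With the tool pointing down it reaches from about 350 to 875 mm from the base axis. Payload 4.2 kg.
Tool frame: the origin (TCP) lies midway between the tips of the shut fingers; the grasp point (between the pads) lies 19 mm behind it; z points along the fingers, y is the line along which they close (so a half turn about z gives the same grasp; the last joint's range is limited). The gripper opens to 85 mm and grips with 20 to 120 N. Pads are 22 mm wide; open, the fingers measure 114 mm over their backs; the gripper's body (76 mm by 85 mm) begins 54 mm behind the grasp point. The pads swing forward as they close: fully open they stand 13 mm farther back than shut.
Start: joints at [1.512, 0.385, 0.008, 0, -1.194, -0.259], TCP at [195.266, 593.692, 231.312] pointing down, gripper open.
Joint ranges: [-3.14, 3.14], [-1.21, 2.06], [-1.07, 1.41], [-3.16, 2.05], [-2.99, -0.16], [-3.1, 3.1]. Speed limits (rad/s): [2.79, 2.79, 3.14, 3.14, 3.14, 3.14].

## Interface

Orientations are given as a unit quaternion [w, x, y, z].
In Python, from workcell import bot, eyes, job gives the robot as it stands.
- The arm moves only by the tool play_rows, never from a script. Its argument "steps" is a list of rows, each an object with "dp": the shift along the tool's x, y, z in m, a list of three; "yaw": the turn about the tool's z in degrees. In form: [{"dp": [tx, ty, tz], "yaw": yaw}, ...]. A call has 1 to 5 rows; each row shifts and turns the commanded pose from where the row before left it, along the tool's axes as they then stand; what a row does not reach is not made up. A row lasts 1/10 s, in which the tool goes at most 50 mm and 8.59 degrees, less where a joint would pass 70% of its speed; a pose out of reach is approached as far as the arm can. A call is refused whole if a number of a shift passes 0.05 or a number of a turn 8.59, either way. A call with a gripper value outside its range is refused whole. "gripper" is the closure, from 0 (fully open) to 1 (shut), set as the call begins (left out, the last holds). The fingers move at their own pace and stop on an object; "grip_force" is the grip in N (left out, the last holds). Time passes only in rows, so rows that do not move let the fingers close. It gives the time, the measured TCP pose, the force, the opening and the grip force at its end, in the units of the state.
- bot.get_state(): the state, without advancing time (a new reading comes with each control period).
- eyes.grab_frame(name): name is "scene" or "top"; returns the picture (480x640x3 uint8, red, green, blue); there is no depth.
- eyes.camera_params(name): a dict with "vertical_fov" (degrees; the focal length in pixels is half the picture's height over the tangent of half this angle, whatever the lens; pixels are square), "cx", "cy" (the principal point, pixels), "R" (3x3) and "t" (3): a world point X has camera coordinates R X + t. Camera axes: x right, y down, z forward; pixel columns grow to the right and rows downward; lengths in mm; the calibration is good to about 2 mm. A picture is of the moment at which its call begins. camera_params takes no time and is no camera call.
- job.close_job(): hands the job in; it is judged then, once.
The state is a dict: "t": time; "joint_pos": joint angles; "joint_velocities": joint speeds; "joint_torque": joint torques, N m; "eef_pos": TCP position; "tcp_rot": TCP orientation; "force": force on the tool from outside, world axes, zero at the start; "torque": the same for the moment, N m; "finger_gap": finger opening in mm; "finger_force": force on a finger pad.
Only numpy, scipy, OpenCV 4.12 (cv2) and the standard library are available. Lean on these libraries where they do the work, as an engineer would, in place of code of your own. Each camera call takes 0.05 s, during which the arm holds its last target. There are 200 camera calls.

## Task

Check in the plan tube that lies on its spindle against the front rim of the tilting tray: take the tray by its handle and tilt it so that the tube rolls slowly and never runs hard into a rim, until it lies centred over the white line of the black reader pad, and keep it at rest there for six seconds so that its tag is read. Do not touch the tube itself or push the other things on the table about. The program finishes while the robot is still holding the tray by the handle, off its rests, with the tube still at rest on the line.

Things in the scene. Friction and masses are not known exactly. Their poses are not given: they have to be found in the camera images.
- stand: dark steel stand, fixed to the table: foot plate 300 x 440 mm and two cheeks carrying the tray's pivot. Origin on the table under the tray's middle; x is the direction along which the tube rolls, away from the robot (turned up to 0.25 rad), y left, z up. The pivot axis is parallel to y, 115 mm above this origin
- tray (a joint): tilt of the tray, rad, 0 level. Positive: handle end up, the tube rolls away from the handle; negative: the reverse. Range -0.14 to 0.14; it starts at -0.14, handle end down on rubber rests, and drops back there if let go with the tube at the front. Free pivot (damping 0.25 N m s/rad); the tray weighs 1.6 kg, nearly balanced; 2 to 6 N at the handle moves it
- tray_handle (a point): middle of the tray's round black handle bar on the near side: 16 mm thick, 150 mm long, parallel to the stand's y, its centre 75 mm clear of the front rim's outer face; grasp from above, fingers closing along the stand's x. 263 mm from the pivot axis, level with it at tilt 0: height 0.115 + 0.263 sin(tilt) m, about 80 mm at the start
- deck_mid (a point): middle of the tray's flat cream deck, on the pivot axis; tilts with the tray, x along the rolling direction away from the handle, z square to the deck. Inside its grey rims (8 mm thick; front and far 30 mm high, sides 52) the deck is 360 mm long (x) and 336 mm wide; the tube's axis can go from x = -142 mm (at the front rim, where it starts) to +142 mm
- reader_mark (a point): middle of the white line (along y) on the black reader pad, flush with the deck; pad 76 mm along x, 112 mm wide, yellow ends on the line. Axes parallel to those of deck_mid. On the deck's middle line, between 60 mm nearer and 80 mm farther than deck_mid; it stays where it is
- tube: brown plan tube, red end caps, white and blue bands, 76 mm diameter, 320 mm long, 0.45 kg (0.3 to 0.63). Lies across the tray; its spindle ends run in slots of the side rims. Origin mid-tube on its axis, 38 mm above the deck; y along the axis, x, z turn as it rolls. Rolls without slip: acceleration 0.67 x 9.81 sin(tilt) - speed / 2.7 s (1.9 to 3.8 s); stiction equal to 0.003 rad of tilt
- register: dark red bound register, 210 x 150 x 36 mm, lying on the table; origin at the centre of its underside
- mug: blue mug, 82 mm wide, 95 mm high; origin at the centre of its underside
- stapler: red and black desk stapler, 150 x 36 x 55 mm; origin at the centre of its underside
- stamp: wooden hand stamp, 70 x 42 mm, 85 mm high; origin at the centre of its underside
- tape: roll of brown tape lying flat, 100 mm wide, 24 mm high; origin at the centre of its underside

How it is judged:
By the outcome, as a careful person would: the job done as asked, in the order asked, and still so for the second after the job is handed in, while the arm keeps its last pose, push and grip.
It also fails if it takes over 45 s, if anything falls off the work surface, if the arm or the gripper's body presses on something with over 40 N, if the wrist force passes 120 N, or if a joint passes its speed limit or range.

## Working session

There is one attempt and no reset: what is moved stays moved. The work goes in short steps, Python scripts to look and compute and a tool call to move; the robot and the scene stay as the last step left them, time stands still between calls to the robot, and variables do not carry over. Pictures are saved under pics/ and viewed, at most 10 in all, crops included, and the job is handed in when it is done.

Besides the shell and the picture viewer there is one more tool, called after "Call:" as name(argument=value, ...), one argument or row to a line, values as JSON. play_rows: Moves the arm, as the interface text tells. Its arguments: {"type":"object","properties":{"steps":{"type":"array"},"gripper":{"type":"number"},"grip_force":{"type":"number"}},"required":["steps"]}

```bash
mkdir -p pics; ls
python3 - <<'E'
from workcell import bot, eyes, job
import cv2
for n in ("top","scene"):
    im=eyes.grab_frame(n); cv2.imwrite(f"pics/{n}0.png",im[:,:,::-1]); print(eyes.camera_params(n))
print(bot.get_state())
E
```

```text
pics
{'vertical_fov': 56.639360890256185, 'cx': 321.98518899438506, 'cy': 239.11143976093047, 'R': array([[ 0.01321106, -0.99957087,  0.02614461],
       [-0.98364519, -0.01768891, -0.17924629],
       [ 0.17963184, -0.02334899, -0.98345677]]), 't': array([ -14.93910741,  548.62168297, 1296.06559762])}
{'vertical_fov': 42.95739528483158, 'cx': 313.90744127865867, 'cy': 238.1526946689882, 'R': array([[ 0.84671569,  0.53183214,  0.01507033],
       [ 0.34471344, -0.52679268, -0.77695696],
       [-0.40527175,  0.66305659, -0.62937331]]), 't': array([-467.86951978, -100.04405672, 1668.0255484 ])}
{'t': 0.1, 'joint_pos': array([ 1.51157558e+00,  3.85473629e-01,  6.76234949e-03, -4.35546023e-04,
       -1.19399533e+00, -2.58603217e-01]), 'joint_velocities': array([-7.54457019e-05, -1.16495229e-03,  4.66104059e-03,  1.03846157e-03,
       -5.30772680e-04,  1.30907327e-03]), 'joint_torque': array([-4.36493447e-04, -3.93316340e+01,  1.88929063e+01,  4.19795573e+00,
       -2.58330670e-03,  8.30395635e-06]), 'eef_pos': array([195.13128567, 593.20978182, 230.33447431]), 'tcp_rot': array([ 9.70544252e-04,  9.87386856e-01, -1.58323225e-01, -1.06352308e-04]), 'force': array([ 0.29418   , -0.09329255,  0.13715775]), 'torque': array([-0.02545932, -0.0180513 , -0.0355    ]), 'finger_force': 0.0, 'finger_gap': 85.27684703187306}
```

View pics/top0.png

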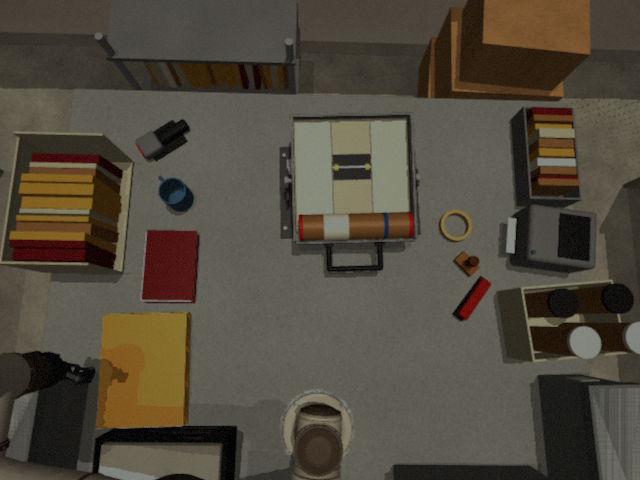

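View pics/scene0.png

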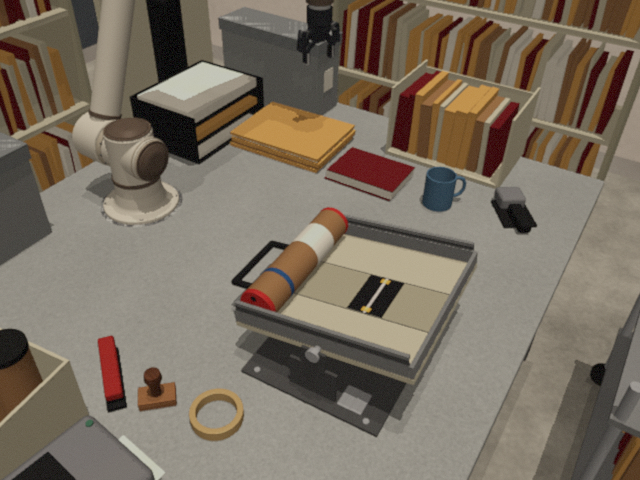

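The top view shows the tray at about (292–415, 117–245), with the tube along row 226. The handle bar is near (328–382, 268) and the reader line near (336–368, 167). I'll enlarge this area.

Run:
```python
import cv2
im=cv2.imread("pics/top0.png")[110:280,270:440]
im=cv2.convertScaleAbs(im,alpha=1.6,beta=15)
cv2.imwrite("pics/c0.png",cv2.resize(im,(595,595),interpolation=cv2.INTER_CUBIC))
```

```text
(no output)
```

View pics/c0.png

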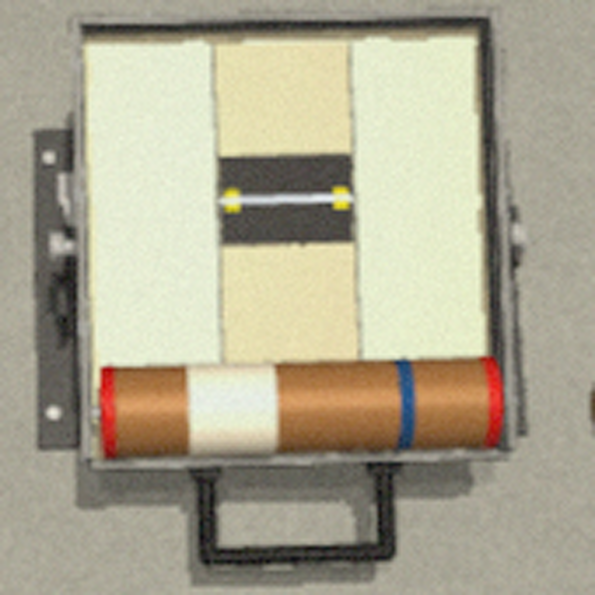

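```bash
cat > h.py <<'E'
import numpy as np
from workcell import bot, eyes, job
def local(p,th):
    a,b,c=np.asarray(p,float).T
    return np.c_[a*np.cos(th)+c*np.sin(th), b, 115-a*np.sin(th)+c*np.cos(th)]
def world(P,s):
    x,y,w=s[:3]; c,n=np.cos(w),np.sin(w)
    return P@np.array([[c,n,0],[-n,c,0],[0,0,1]])+[x,y,0]
def proj(X,name):
    k=eyes.camera_params(name); q=X@k["R"].T+k["t"]; f=240/np.tan(np.radians(k["vertical_fov"]/2))
    return np.c_[k["cx"]+f*q[:,0]/q[:,2],k["cy"]+f*q[:,1]/q[:,2]]
E
python3 - <<'E'
from h import *
from scipy.optimize import least_squares
u=np.array([(219,157),(351,154),(354,240),(221,243),(231,201),(341,198),(201,554),(395,551),(102,412),(502,402)],float)
u=(u+.5)/3.5-.5+[270,110]
def pts(m): return [(m+38,56,0),(m+38,-56,0),(m-38,-56,0),(m-38,56,0),(m,47,0),(m,-47,0),(-263,75,0),(-263,-75,0),(-142,160,38),(-142,-160,38)]
def r(s): return (proj(world(local(pts(s[3]),-.14),s),"top")-u).ravel()
f=least_squares(r,[600,-50,0,20],loss='soft_l1'); s=f.x
print(s.round(3)); print(r(s).reshape(-1,2).round(2))
print(world(local([(-263,0,0)],-.14),s))
P=bot.get_state(); print(proj(np.array([P["eef_pos"]]),"top"),proj(np.array([P["eef_pos"]]),"scene"))
print(proj(world(local([(-263,0,0),(s[3],0,0),(-142,160,38),(-142,-160,38)],-.14),s),"scene").round(0))
E
```

```text
[720.006 -91.001  56.597  36.098]
[[ 0.02 -0.33]
 [ 0.05 -0.39]
 [ 0.11  0.53]
 [ 0.28  0.66]
 [ 0.05 -0.22]
 [ 0.34 -0.16]
 [ 2.41  0.72]
 [-1.97 -0.08]
 [ 0.1  -0.03]
 [-2.42 -0.45]]
[[ 459.88806597 -103.68978762   78.30016085]]
[[ 77.28687518 363.60613966]] [[319.32209769  64.11883593]]
[[255. 262.]
 [377. 295.]
 [334. 220.]
 [257. 307.]]
```

The fit puts the stand at (720, −91) with yaw 0.048, and the mark at +36 mm. The handle is at (460, −104, 78), and reprojecting it and the mark into the scene view matches there too. Next I'll move above the handle.

Call:
play_rows(
  steps=[
    {"dp": [0.015,0.018,0.002],"yaw": 0},
    {"dp": [0.029,0.036,0.003],"yaw": 0},
    {"dp": [0.029,0.036,0.003],"yaw": 0},
    {"dp": [0.029,0.036,0.003],"yaw": 0},
    {"dp": [0.029,0.036,0.003],"yaw": 0},
  ],
  gripper=0,
  grip_force=50,
)

```text
t: 0.6
eef_pos: [269.3, 396.8, 216.8]
tcp_rot: [0.0, 0.987, -0.158, -0.0]
force: [1.1, -0.0, 0.5]
finger_gap: 85.4
finger_force: 0.0
```

Call:
play_rows(
  steps=[
    {"dp": [0.029,0.036,0.003],"yaw": 0},
    {"dp": [0.029,0.036,0.003],"yaw": 0},
    {"dp": [0.029,0.036,0.003],"yaw": 0},
    {"dp": [0.029,0.036,0.003],"yaw": 0},
    {"dp": [0.029,0.036,0.003],"yaw": 0},
  ],
)

```text
t: 1.1
eef_pos: [350.5, 180.6, 202.2]
tcp_rot: [-0.0, 0.987, -0.158, -0.0]
force: [0.6, 2.0, -0.1]
finger_gap: 85.3
finger_force: 0.0
```

Call:
play_rows(
  steps=[
    {"dp": [0.029,0.036,0.003],"yaw": 0},
    {"dp": [0.029,0.036,0.003],"yaw": 0},
    {"dp": [0.029,0.036,0.003],"yaw": 0},
    {"dp": [0.029,0.036,0.003],"yaw": 0},
    {"dp": [0.029,0.036,0.003],"yaw": 0},
  ],
)

```text
t: 1.6
eef_pos: [432.2, -35.7, 187.2]
tcp_rot: [-0.0, 0.987, -0.158, 0.0]
force: [1.0, 0.7, 0.4]
finger_gap: 85.2
finger_force: 0.0
```

Call:
play_rows(
  steps=[
    {"dp": [0.03,0.035,0.003],"yaw": 0},
    {"dp": [0.018,0.022,0.003],"yaw": 0},
    {"dp": [0,0,0],"yaw": 8.5},
    {"dp": [0,0,0],"yaw": 8.5},
    {"dp": [0,0,0],"yaw": 8.5},
  ],
)

```text
t: 2.1
eef_pos: [459.5, -103.4, 180.8]
tcp_rot: [0.0, 0.927, -0.376, -0.001]
force: [-0.5, 0.1, -0.1]
finger_gap: 85.4
finger_force: 0.0
```

Call:
play_rows(
  steps=[
    {"dp": [0,0,0],"yaw": 8.5},
    {"dp": [0,0,0],"yaw": 8.5},
    {"dp": [0,0,0],"yaw": 8.5},
    {"dp": [0,0,0],"yaw": 8.5},
    {"dp": [0,0,0],"yaw": 8.5},
  ],
)

```text
t: 2.6
eef_pos: [459.5, -102.9, 181.0]
tcp_rot: [0.0, 0.728, -0.686, -0.0]
force: [-0.9, -0.0, 0.2]
finger_gap: 85.3
finger_force: 0.0
```

Call:
play_rows(
  steps=[
    {"dp": [0,0,0.025],"yaw": 1.0},
    {"dp": [0,0,0.03],"yaw": 0},
    {"dp": [0,0,0.03],"yaw": 0},
    {"dp": [0,0,0.02],"yaw": 0},
    {"dp": [0,0,0],"yaw": 0},
  ],
)

```text
t: 3.1
eef_pos: [457.4, -103.0, 73.6]
tcp_rot: [0.003, 0.724, -0.69, -0.003]
force: [-0.2, -0.5, -0.2]
finger_gap: 85.4
finger_force: 0.0
```

Run:
```python
from h import *
import cv2
for n in ("top","scene"):
    im=eyes.grab_frame(n); cv2.imwrite(f"pics/{n}1.png",im[:,:,::-1])
a=cv2.resize(cv2.imread("pics/top1.png")[110:290,270:440],(567,600),interpolation=2)
b=cv2.resize(cv2.imread("pics/scene1.png")[130:330,200:278],(233,600),interpolation=2)
cv2.imwrite("pics/c1.png",cv2.convertScaleAbs(cv2.hconcat([a,b]),alpha=1.6,beta=15))
print(bot.get_state()["eef_pos"])
```

```text
[ 460.04435132 -102.93339286   76.47523301]
```

View pics/c1.png

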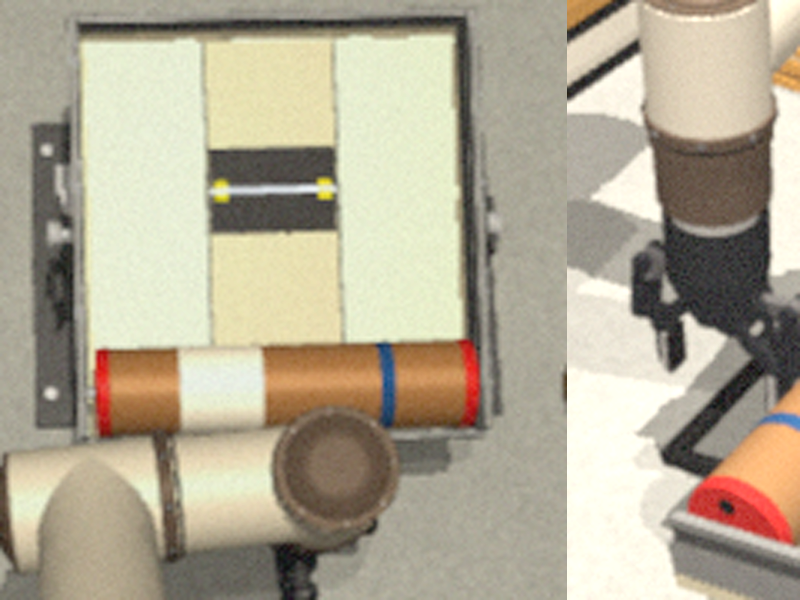

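The fingers straddle the bar: one is in front of it, the other between the bar and the rim. The tube and its red caps stay in full view in the top camera. I'll go down 17 mm and close.

Call:
play_rows(
  steps=[
    {"dp": [0,0,0.01],"yaw": 0},
    {"dp": [0,0,0.007],"yaw": 0},
    {"dp": [0,0,0],"yaw": 0},
  ],
)

```text
t: 3.5
eef_pos: [460.6, -102.8, 60.0]
tcp_rot: [-0.001, 0.724, -0.689, 0.001]
force: [-0.4, 0.8, 2.8]
finger_gap: 85.4
finger_force: 1.6
```

Call:
play_rows(
  steps=[
    {"dp": [0,0,0],"yaw": 0},
    {"dp": [0,0,0],"yaw": 0},
    {"dp": [0,0,0],"yaw": 0},
    {"dp": [0,0,0],"yaw": 0},
    {"dp": [0,0,0],"yaw": 0},
  ],
  gripper=1,
  grip_force=50,
)

```text
t: 4.0
eef_pos: [460.4, -102.8, 59.2]
tcp_rot: [-0.0, 0.724, -0.69, 0.0]
force: [1.4, 0.1, -0.6]
finger_gap: 14.4
finger_force: 48.7
```

```bash
cat >> h.py <<'E'
import cv2
from scipy.optimize import brentq
S=[720.006,-91.001,56.597]; MARK=36.1
def caps(im):
    r,g,b=[im[...,i].astype(int) for i in range(3)]
    m=((r>70)&(g<.38*r)&(b<.38*r)); q=np.zeros_like(m); q[110:255,285:425]=m[110:255,285:425]
    n,l,st,c=cv2.connectedComponentsWithStats(q.astype(np.uint8))
    return sorted([(*c[i],st[i][4],*st[i][:4]) for i in range(1,n) if st[i][4]>15])
def tube(im,th,off=0):
    """tube axis x on deck from mid-row of the two cap boxes"""
    k=caps(im); v=np.mean([c[1] for c in (k[0],k[-1])])
    f=lambda a: proj(world(local([(a,158,38),(a,-158,38)],th),S),"top")[:,1].mean()-v
    return brentq(f,-260,260)-off, len(k)
E
python3 - <<'E'
from h import *
im=eyes.grab_frame("top"); print(np.round(caps(im),1), tube(im,-.14))
s=bot.get_state(); print({k:s[k] for k in ("t","eef_pos","tcp_rot","force","finger_gap","finger_force")})
E
```

```text
[[300.5 226.5  90.  299.  215.    4.   24. ]
 [410.9 223.5  95.  408.  212.    6.   25. ]] (-140.0202871750241, 2)
{'t': 4.05, 'eef_pos': array([ 460.35171793, -102.83193492,   59.19426949]), 'tcp_rot': array([-3.15575120e-04,  7.24172867e-01, -6.89618323e-01,  3.57864111e-04]), 'force': array([ 1.62170023, -0.59376563, -1.30784971]), 'finger_gap': 14.41469496312058, 'finger_force': 48.71452867984772}
```

Call:
play_rows(
  steps=[
    {"dp": [0,0.0002,-0.002],"yaw": 0},
    {"dp": [0,0.0005,-0.004],"yaw": 0},
    {"dp": [0,0.0005,-0.004],"yaw": 0},
    {"dp": [0,0.0004,-0.004],"yaw": 0},
    {"dp": [0,0.0003,-0.004],"yaw": 0},
  ],
)

```text
t: 4.55
eef_pos: [458.4, -102.9, 77.8]
tcp_rot: [-0.0, 0.724, -0.69, 0.0]
force: [4.4, -0.9, -3.2]
finger_gap: 14.5
finger_force: 48.8
```

Call:
play_rows(
  steps=[
    {"dp": [0,0.0003,-0.004],"yaw": 0},
    {"dp": [0,0.0002,-0.004],"yaw": 0},
    {"dp": [0,0.0001,-0.003],"yaw": 0},
    {"dp": [0,0.0001,-0.003],"yaw": 0},
    {"dp": [0,0,-0.002],"yaw": 0},
  ],
)

```text
t: 5.05
eef_pos: [457.7, -102.9, 93.8]
tcp_rot: [-0.0, 0.724, -0.69, 0.0]
force: [5.8, -0.8, -4.1]
finger_gap: 14.4
finger_force: 48.8
```

```bash
cat >> h.py <<'E'
def look():
    im=eyes.grab_frame("top"); s=bot.get_state(); z=s["eef_pos"][2]
    th=np.arcsin(np.clip(-.1395+(z-59.2)/263,-.14,.14)); a,n=tube(im,th,2)
    print("t %.2f z %.2f th %.4f tube %.1f n%d gap %.1f"%(s["t"],z,th,a,n,s["finger_gap"]), s["force"].round(1))
    return im,th
E
python3 - <<'E'
from h import *
im,th=look()
cv2.imwrite("pics/top2.png",im[:,:,::-1])
c=cv2.convertScaleAbs(im[110:280,270:440,::-1],alpha=1.6,beta=15)
cv2.imwrite("pics/c2.png",cv2.resize(c,(595,595),interpolation=cv2.INTER_CUBIC))
E
```

```text
t 5.10 z 93.98 th -0.0072 tube -143.2 n2 gap 14.6 [ 4.6 -0.7 -2.7]
```

View pics/c2.png

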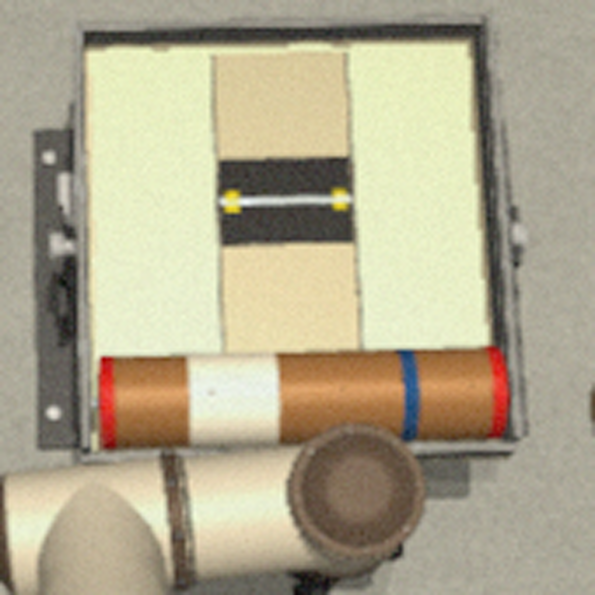

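Call:
play_rows(
  steps=[
    {"dp": [0,0,-0.002],"yaw": 0},
    {"dp": [0,0,-0.002],"yaw": 0},
    {"dp": [0,0,-0.001],"yaw": 0},
    {"dp": [0,0,0],"yaw": 0},
  ],
)

```text
t: 5.5
eef_pos: [457.7, -103.0, 98.5]
tcp_rot: [-0.0, 0.724, -0.69, 0.0]
force: [5.9, -0.4, -3.6]
finger_gap: 14.4
finger_force: 48.8
```

```bash
sed -i 's/tube(im,th,2)/tube(im,th,.8)/' h.py
python3 - <<'E'
from h import *
from scipy.optimize import least_squares
look()
u=np.array([(220,159),(351,157),(354,241),(222,244),(231,201),(341,199)],float)
u=(u+.5)/3.5-.5+[270,110]
def r(s):
    m=s[0]; P=[(m+38,56,0),(m+38,-56,0),(m-38,-56,0),(m-38,56,0),(m,47,0),(m,-47,0)]
    return (proj(world(local(P,-.0072),S),"top")-u)[:,1]
f=least_squares(r,[36]); print(f.x,r(f.x).round(2))
E
```

```text
t 5.55 z 98.39 th 0.0095 tube -142.1 n2 gap 14.7 [ 4.8 -1.3 -3.9]
[36.40408426] [-0.03 -0.36  0.13  0.24  0.11 -0.1 ]
```

Mark confirmed at +36.4 mm. I'll hold this slight tilt and watch the tube.

Call:
play_rows(
  steps=[
    {"dp": [0,0,0],"yaw": 0},
    {"dp": [0,0,0],"yaw": 0},
  ],
)

```text
t: 5.75
eef_pos: [457.6, -103.0, 98.4]
tcp_rot: [-0.0, 0.724, -0.69, 0.0]
force: [6.0, -0.8, -3.6]
finger_gap: 14.0
finger_force: 48.8
```

```bash
python3 -c "from h import *;look()"
```

```text
t 5.80 z 98.32 th 0.0093 tube -139.4 n2 gap 14.3 [ 4.6 -1.6 -3.8]
```

Call:
play_rows(
  steps=[
    {"dp": [0,0,0],"yaw": 0},
    {"dp": [0,0,0],"yaw": 0},
  ],
)

```text
t: 6.0
eef_pos: [457.6, -103.0, 98.3]
tcp_rot: [-0.0, 0.724, -0.69, 0.0]
force: [4.8, 0.2, -3.6]
finger_gap: 14.3
finger_force: 48.8
```

```bash
python3 -c "from h import *;look()"
```

```text
t 6.05 z 98.35 th 0.0094 tube -137.3 n2 gap 14.5 [ 5.2 -1.4 -5.1]
```

Call:
play_rows(
  steps=[
    {"dp": [0,0,0],"yaw": 0},
    {"dp": [0,0,0],"yaw": 0},
    {"dp": [0,0,0],"yaw": 0},
    {"dp": [0,0,0],"yaw": 0},
  ],
)

```text
t: 6.45
eef_pos: [457.7, -103.0, 98.4]
tcp_rot: [-0.0, 0.724, -0.69, 0.0]
force: [5.2, -1.3, -4.1]
finger_gap: 14.5
finger_force: 48.8
```

```bash
python3 -c "from h import *;look()"
```

```text
t 6.50 z 98.35 th 0.0094 tube -131.2 n2 gap 14.4 [ 5.7 -0.7 -3.8]
```

Call:
play_rows(
  steps=[
    {"dp": [0,0,0.0005],"yaw": 0},
    {"dp": [0,0,0.0005],"yaw": 0},
  ],
)

```text
t: 6.7
eef_pos: [457.7, -103.0, 97.4]
tcp_rot: [-0.0, 0.724, -0.69, 0.0]
force: [5.3, -0.9, -3.6]
finger_gap: 14.5
finger_force: 48.8
```

```bash
python3 -c "from h import *;look()"
```

```text
t 6.75 z 97.31 th 0.0054 tube -127.6 n2 gap 14.3 [ 6.1 -0.1 -3.9]
```

Call:
play_rows(
  steps=[
    {"dp": [0,0,-0.001],"yaw": 0},
    {"dp": [0,0,-0.001],"yaw": 0},
    {"dp": [0,0,0],"yaw": 0},
    {"dp": [0,0,0],"yaw": 0},
  ],
)

```text
t: 7.15
eef_pos: [457.7, -102.9, 99.4]
tcp_rot: [-0.0, 0.724, -0.69, 0.0]
force: [5.6, -0.8, -4.3]
finger_gap: 14.3
finger_force: 48.8
```

```bash
python3 -c "from h import *;look()"
```

```text
t 7.20 z 99.36 th 0.0132 tube -121.5 n2 gap 14.4 [ 6.2 -1.  -4.8]
```

Call:
play_rows(
  steps=[
    {"dp": [0,0,0],"yaw": 0},
    {"dp": [0,0,0],"yaw": 0},
    {"dp": [0,0,0],"yaw": 0},
  ],
)

```text
t: 7.5
eef_pos: [457.7, -103.0, 99.3]
tcp_rot: [-0.0, 0.724, -0.69, 0.0]
force: [5.2, -1.0, -4.0]
finger_gap: 14.1
finger_force: 48.8
```

```bash
python3 -c "from h import *;look()"
```

```text
t 7.55 z 99.33 th 0.0131 tube -111.1 n2 gap 14.2 [ 6.2 -1.5 -4.2]
```

Call:
play_rows(
  steps=[
    {"dp": [0,0,0.001],"yaw": 0},
    {"dp": [0,0,0.0005],"yaw": 0},
    {"dp": [0,0,0],"yaw": 0},
    {"dp": [0,0,0],"yaw": 0},
    {"dp": [0,0,0],"yaw": 0},
  ],
)

```text
t: 8.05
eef_pos: [457.7, -103.0, 97.9]
tcp_rot: [-0.0, 0.724, -0.69, 0.0]
force: [5.4, -1.0, -3.4]
finger_gap: 14.2
finger_force: 48.8
```

```bash
python3 -c "from h import *;look()"
```

```text
t 8.10 z 97.88 th 0.0076 tube -94.2 n2 gap 14.0 [ 5.5 -0.6 -4. ]
```

Call:
play_rows(
  steps=[
    {"dp": [0,0,0],"yaw": 0},
    {"dp": [0,0,0],"yaw": 0},
    {"dp": [0,0,0],"yaw": 0},
    {"dp": [0,0,0],"yaw": 0},
    {"dp": [0,0,0],"yaw": 0},
  ],
)

```text
t: 8.6
eef_pos: [457.6, -103.0, 97.9]
tcp_rot: [-0.0, 0.724, -0.69, 0.0]
force: [6.1, -1.0, -3.7]
finger_gap: 14.3
finger_force: 48.8
```

```bash
python3 -c "from h import *;look()"
```

```text
t 8.65 z 97.89 th 0.0076 tube -78.6 n2 gap 14.6 [ 5.2 -0.9 -3.6]
```

Call:
play_rows(
  steps=[
    {"dp": [0,0,0],"yaw": 0},
    {"dp": [0,0,0],"yaw": 0},
    {"dp": [0,0,0],"yaw": 0},
    {"dp": [0,0,0],"yaw": 0},
    {"dp": [0,0,0],"yaw": 0},
  ],
)

```text
t: 9.15
eef_pos: [457.7, -103.0, 97.9]
tcp_rot: [-0.0, 0.724, -0.69, 0.0]
force: [6.2, -0.5, -3.8]
finger_gap: 14.0
finger_force: 48.8
```

Call:
play_rows(
  steps=[
    {"dp": [0,0,0],"yaw": 0},
    {"dp": [0,0,0],"yaw": 0},
    {"dp": [0,0,0],"yaw": 0},
    {"dp": [0,0,0],"yaw": 0},
    {"dp": [0,0,0],"yaw": 0},
  ],
)

```text
t: 9.65
eef_pos: [457.6, -103.0, 97.9]
tcp_rot: [-0.0, 0.724, -0.69, 0.0]
force: [5.8, -1.0, -2.0]
finger_gap: 14.7
finger_force: 48.9
```

```bash
python3 -c "from h import *;look()"
```

```text
t 9.70 z 97.92 th 0.0077 tube -58.9 n2 gap 14.1 [ 5.5 -0.4 -2.7]
```

Call:
play_rows(
  steps=[
    {"dp": [0,0,0],"yaw": 0},
    {"dp": [0,0,0],"yaw": 0},
    {"dp": [0,0,0],"yaw": 0},
    {"dp": [0,0,0],"yaw": 0},
    {"dp": [0,0,0],"yaw": 0},
  ],
)

```text
t: 10.2
eef_pos: [457.7, -103.0, 97.9]
tcp_rot: [-0.0, 0.724, -0.69, 0.0]
force: [5.6, -0.2, -3.4]
finger_gap: 14.3
finger_force: 48.9
```

```bash
python3 -c "from h import *;look()"
```

```text
t 10.25 z 97.96 th 0.0079 tube -50.6 n2 gap 14.0 [ 5.4 -0.9 -2.5]
```

Call:
play_rows(
  steps=[
    {"dp": [0,0,-0.001],"yaw": 0},
    {"dp": [0,0,-0.0005],"yaw": 0},
    {"dp": [0,0,0],"yaw": 0},
    {"dp": [0,0,0],"yaw": 0},
    {"dp": [0,0,0],"yaw": 0},
  ],
)

```text
t: 10.75
eef_pos: [457.7, -103.0, 99.5]
tcp_rot: [-0.0, 0.724, -0.69, 0.0]
force: [5.4, -0.8, -2.6]
finger_gap: 14.1
finger_force: 48.9
```

```bash
python3 -c "from h import *;look()"
```

```text
t 10.80 z 99.48 th 0.0136 tube -40.4 n2 gap 14.4 [ 6.2 -1.4 -3.5]
```

Call:
play_rows(
  steps=[
    {"dp": [0,0,0.0005],"yaw": 0},
    {"dp": [0,0,0.0005],"yaw": 0},
    {"dp": [0,0,0],"yaw": 0},
    {"dp": [0,0,0],"yaw": 0},
  ],
)

```text
t: 11.2
eef_pos: [457.6, -103.0, 98.5]
tcp_rot: [-0.0, 0.724, -0.69, 0.0]
force: [5.4, -0.6, -2.9]
finger_gap: 14.5
finger_force: 48.9
```

```bash
python3 -c "from h import *;look()"
```

```text
t 11.25 z 98.47 th 0.0098 tube -27.1 n2 gap 14.3 [ 6.   0.4 -2.9]
```

Call:
play_rows(
  steps=[
    {"dp": [0,0,0],"yaw": 0},
    {"dp": [0,0,0],"yaw": 0},
    {"dp": [0,0,0],"yaw": 0},
    {"dp": [0,0,0],"yaw": 0},
    {"dp": [0,0,0],"yaw": 0},
  ],
)

```text
t: 11.75
eef_pos: [457.7, -103.0, 98.5]
tcp_rot: [-0.0, 0.724, -0.69, 0.0]
force: [4.9, -0.0, -2.2]
finger_gap: 14.2
finger_force: 48.9
```

```bash
python3 -c "from h import *;look()"
```

```text
t 11.80 z 98.49 th 0.0099 tube -8.3 n2 gap 14.1 [ 4.8  0.2 -2.6]
```

Call:
play_rows(
  steps=[
    {"dp": [0,0,0],"yaw": 0},
    {"dp": [0,0,0],"yaw": 0},
    {"dp": [0,0,0],"yaw": 0},
    {"dp": [0,0,0],"yaw": 0},
  ],
)

```text
t: 12.2
eef_pos: [457.7, -102.9, 98.5]
tcp_rot: [-0.0, 0.724, -0.69, 0.0]
force: [5.5, -1.4, -2.5]
finger_gap: 14.1
finger_force: 48.9
```

```bash
python3 -c "from h import *;look()"
```

```text
t 12.25 z 98.51 th 0.0100 tube 7.1 n2 gap 14.3 [ 4.4 -1.7 -3.6]
```

Call:
play_rows(
  steps=[
    {"dp": [0,0,0.0012],"yaw": 0},
    {"dp": [0,0,0],"yaw": 0},
    {"dp": [0,0,0],"yaw": 0},
  ],
)

```text
t: 12.55
eef_pos: [457.7, -103.0, 97.3]
tcp_rot: [-0.0, 0.724, -0.69, 0.0]
force: [4.9, -0.5, -2.0]
finger_gap: 14.3
finger_force: 49.0
```

```bash
python3 -c "from h import *;look()"
```

```text
t 12.60 z 97.27 th 0.0053 tube 18.9 n2 gap 14.4 [ 5.5 -0.1 -2.4]
```

Call:
play_rows(
  steps=[
    {"dp": [0,0,0],"yaw": 0},
    {"dp": [0,0,0],"yaw": 0},
  ],
)

```text
t: 12.8
eef_pos: [457.7, -103.0, 97.3]
tcp_rot: [-0.0, 0.724, -0.69, 0.0]
force: [4.8, -0.9, -2.1]
finger_gap: 14.4
finger_force: 49.0
```

```bash
python3 -c "from h import *;look()"
```

```text
t 12.85 z 97.29 th 0.0053 tube 25.5 n2 gap 14.0 [ 5.5 -0.4 -2.4]
```

Call:
play_rows(
  steps=[
    {"dp": [0,0,0.0006],"yaw": 0},
    {"dp": [0,0,0],"yaw": 0},
    {"dp": [0,0,0],"yaw": 0},
  ],
)

```text
t: 13.15
eef_pos: [457.7, -103.0, 96.7]
tcp_rot: [-0.0, 0.724, -0.69, 0.0]
force: [5.5, -0.5, -2.3]
finger_gap: 14.1
finger_force: 49.0
```

```bash
python3 -c "from h import *;look()"
```

```text
t 13.20 z 96.68 th 0.0030 tube 31.8 n2 gap 14.2 [ 4.1 -0.8 -1.5]
```

Call:
play_rows(
  steps=[
    {"dp": [0,0,-0.0004],"yaw": 0},
    {"dp": [0,0,0],"yaw": 0},
    {"dp": [0,0,0],"yaw": 0},
  ],
)

```text
t: 13.5
eef_pos: [457.7, -103.0, 97.1]
tcp_rot: [-0.0, 0.724, -0.69, 0.0]
force: [5.2, -2.1, -1.3]
finger_gap: 14.3
finger_force: 49.0
```

```bash
python3 -c "from h import *;look()"
```

```text
t 13.55 z 97.10 th 0.0046 tube 33.5 n2 gap 14.3 [ 4.   0.6 -1.6]
```

Call:
play_rows(
  steps=[
    {"dp": [0,0,0],"yaw": 0},
    {"dp": [0,0,0],"yaw": 0},
    {"dp": [0,0,0],"yaw": 0},
  ],
)

```text
t: 13.85
eef_pos: [457.7, -102.9, 97.1]
tcp_rot: [-0.0, 0.724, -0.69, 0.0]
force: [5.1, 0.2, -1.7]
finger_gap: 14.6
finger_force: 49.0
```

```bash
python3 -c "from h import *;look()"
```

```text
t 13.90 z 97.10 th 0.0046 tube 34.2 n2 gap 14.2 [ 5.5 -0.1 -1.8]
```

Run:
```python
from h import *
im,th=look(); look()
k=caps(im); print(np.round(k,1))
print(proj(world(local([(36.3,158,38),(36.3,-158,38)],0),S),"top").round(2))
# silhouette rows predicted vs white band edge profile
s=eyes.grab_frame("scene"); cv2.imwrite("pics/s3.png",s[:,:,::-1])
a=cv2.resize(im[120:220,280:430,::-1],(525,350),interpolation=2)
b=cv2.resize(s[200:370,235:485,::-1],(525,357)[:2],interpolation=2)[:240]
cv2.imwrite("pics/c3.png",cv2.convertScaleAbs(cv2.vconcat([a,b]),alpha=1.6,beta=15))
# predicted line ends in scene
m=36.4
for n in("top","scene"): print(n,proj(world(local([(m,56,0),(m,-56,0),(m,160,38),(m,-160,38)],0),S),n).round(1).tolist())
```

```text
t 13.95 z 97.11 th 0.0047 tube 34.6 n2 gap 14.2 [ 4.4 -0.8 -2.1]
t 14.00 z 97.11 th 0.0046 tube 33.6 n2 gap 14.3 [ 5.6 -0.2 -1.4]
[[298.8 164.   79.  297.  153.    4.   24. ]
 [408.1 161.3  89.  405.  150.    6.   24. ]]
[[297.74 163.73]
 [407.05 161.06]]
top [[332.6, 167.3], [370.2, 166.4], [297.0, 163.7], [407.7, 161.0]]
scene [[388.1, 280.5], [364.8, 314.3], [409.4, 239.1], [341.1, 335.8]]
```

View pics/c3.png

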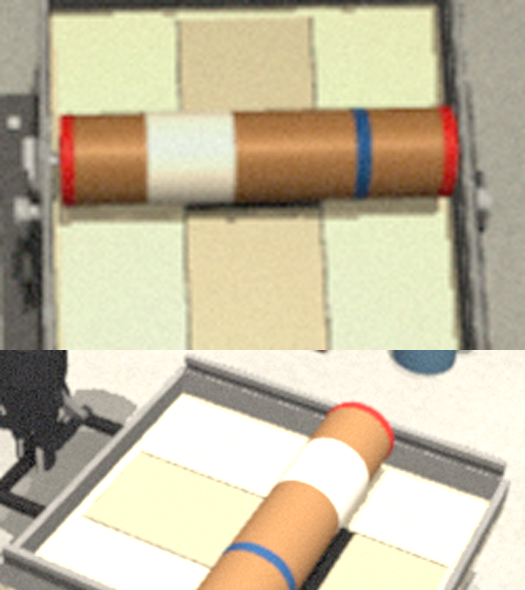

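The tube is at rest about 2 mm short of the line: caps at rows 164.0/161.3 in the top view, with a thin strip of pad showing below it. A small pulse should move it onto the line.

Call:
play_rows(
  steps=[
    {"dp": [0,0,-0.0016],"yaw": 0},
    {"dp": [0,0,0],"yaw": 0},
    {"dp": [0,0,0],"yaw": 0},
    {"dp": [0,0,0],"yaw": 0},
    {"dp": [0,0,0.0016],"yaw": 0},
  ],
)

```text
t: 14.55
eef_pos: [457.7, -103.0, 97.2]
tcp_rot: [-0.0, 0.724, -0.69, 0.0]
force: [4.6, -0.3, -1.1]
finger_gap: 14.5
finger_force: 49.0
```

Call:
play_rows(
  steps=[
    {"dp": [0,0,0],"yaw": 0},
    {"dp": [0,0,0],"yaw": 0},
    {"dp": [0,0,0],"yaw": 0},
  ],
)

```text
t: 14.85
eef_pos: [457.7, -102.9, 97.0]
tcp_rot: [-0.0, 0.724, -0.69, 0.0]
force: [5.8, -1.0, -1.6]
finger_gap: 14.6
finger_force: 49.0
```

```bash
python3 -c "
from h import *
for i in range(6): look()"
```

```text
t 14.90 z 96.98 th 0.0041 tube 40.0 n2 gap 14.4 [ 5.4  0.  -1.7]
t 14.95 z 96.99 th 0.0042 tube 40.0 n2 gap 14.0 [ 5.   0.5 -2.7]
t 15.00 z 97.00 th 0.0042 tube 40.9 n2 gap 14.2 [ 5.7 -1.1 -1.2]
t 15.05 z 96.98 th 0.0042 tube 39.6 n2 gap 14.3 [ 5.9 -0.6 -1.9]
t 15.10 z 97.00 th 0.0042 tube 39.9 n2 gap 14.4 [ 5.1 -0.2 -2.5]
t 15.15 z 96.99 th 0.0042 tube 39.9 n2 gap 14.3 [ 5.5 -0.7 -2.4]
```

Call:
play_rows(
  steps=[
    {"dp": [0,0,0.0015],"yaw": 0},
    {"dp": [0,0,0],"yaw": 0},
    {"dp": [0,0,0],"yaw": 0},
    {"dp": [0,0,0],"yaw": 0},
    {"dp": [0,0,-0.0014],"yaw": 0},
  ],
)

```text
t: 15.65
eef_pos: [457.7, -103.0, 96.7]
tcp_rot: [-0.0, 0.724, -0.69, 0.0]
force: [4.6, -0.5, -1.5]
finger_gap: 14.4
finger_force: 49.0
```

Call:
play_rows(
  steps=[
    {"dp": [0,0,0],"yaw": 0},
    {"dp": [0,0,0],"yaw": 0},
  ],
)

```text
t: 15.85
eef_pos: [457.6, -103.0, 96.9]
tcp_rot: [-0.0, 0.724, -0.69, 0.0]
force: [6.0, -0.8, -0.7]
finger_gap: 14.5
finger_force: 49.0
```

```bash
python3 -c "
from h import *
for i in range(6): look()"
```

```text
t 15.90 z 96.86 th 0.0037 tube 38.3 n2 gap 14.3 [ 5.7  0.1 -2.2]
t 15.95 z 96.86 th 0.0037 tube 38.5 n2 gap 14.6 [ 4.8 -0.9 -1.7]
t 16.00 z 96.87 th 0.0037 tube 38.6 n2 gap 14.1 [ 4.8 -0.8 -1.2]
t 16.05 z 96.87 th 0.0037 tube 38.2 n2 gap 14.4 [ 5.6 -1.6 -1.3]
t 16.10 z 96.87 th 0.0037 tube 37.9 n2 gap 14.3 [ 4.9 -0.7 -1. ]
t 16.15 z 96.85 th 0.0036 tube 38.1 n2 gap 14.3 [ 5.5 -0.7 -1.9]
```

Call:
play_rows(
  steps=[
    {"dp": [0,0,0.0014],"yaw": 0},
    {"dp": [0,0,0],"yaw": 0},
    {"dp": [0,0,0],"yaw": 0},
    {"dp": [0,0,0],"yaw": 0},
    {"dp": [0,0,-0.0014],"yaw": 0},
  ],
)

```text
t: 16.65
eef_pos: [457.7, -103.0, 96.7]
tcp_rot: [-0.0, 0.724, -0.69, 0.0]
force: [5.1, -0.2, -2.7]
finger_gap: 14.5
finger_force: 49.0
```

Call:
play_rows(
  steps=[
    {"dp": [0,0,0],"yaw": 0},
    {"dp": [0,0,0],"yaw": 0},
    {"dp": [0,0,0],"yaw": 0},
  ],
)

```text
t: 16.95
eef_pos: [457.7, -103.0, 96.8]
tcp_rot: [-0.0, 0.724, -0.69, 0.0]
force: [5.0, -0.9, -1.5]
finger_gap: 14.3
finger_force: 49.0
```

```bash
python3 -c "
from h import *
for i in range(4): im,th=look()
b=im[:,:,::-1]; cv2.imwrite('pics/t4.png',b)
# grey profile down the pad columns (right of band)
print(im[145:185,345:365].astype(float).mean(1).round(0).astype(int).tolist())
m=36.4
P=world(local([(m-38,0,0),(m-38,-40,0),(m-26.6,0,0)],0),S);print(proj(P,'top'))
s=eyes.grab_frame('scene')
c=cv2.convertScaleAbs(cv2.resize(s[210:350,310:450,::-1],(560,560),interpolation=2),alpha=1.5,beta=15)
for a,col in((36.4,(0,255,0)),):
    for p in proj(world(local([(a,160,38),(a,-160,38),(a+38,56,0),(a+38,-56,0)],.0),S),'scene'): cv2.circle(c,tuple(int(v) for v in (p-[310,210])*4),4,col,1)
cv2.imwrite('pics/c4.png',c)
"
```

```text
t 17.00 z 96.83 th 0.0036 tube 36.8 n2 gap 14.1 [ 5.6 -0.8 -1.1]
t 17.05 z 96.83 th 0.0036 tube 36.7 n2 gap 14.4 [ 5.1 -0.1 -1.3]
t 17.10 z 96.85 th 0.0036 tube 36.7 n2 gap 14.2 [ 5.2 -0.5 -1.2]
t 17.15 z 96.83 th 0.0036 tube 36.6 n2 gap 14.4 [ 6.  -0.2 -1.5]
[[127, 117, 89], [127, 117, 89], [127, 117, 89], [127, 118, 90], [128, 118, 90], [113, 100, 74], [84, 59, 34], [90, 63, 35], [94, 66, 37], [98, 68, 39], [101, 71, 42], [105, 74, 44], [108, 77, 46], [114, 83, 52], [123, 91, 60], [127, 96, 63], [125, 94, 62], [119, 89, 59], [114, 85, 55], [107, 78, 49], [101, 73, 44], [96, 69, 41], [93, 66, 38], [90, 63, 37], [87, 61, 36], [82, 57, 32], [76, 52, 28], [71, 49, 28], [63, 43, 25], [55, 38, 20], [45, 30, 15], [32, 22, 12], [9, 8, 7], [6, 6, 5], [37, 34, 25], [67, 62, 46], [104, 96, 72], [133, 123, 94], [134, 123, 95], [134, 124, 96]]
[[352.01084184 179.11311184]
 [365.51141394 178.76717569]
 [351.82908742 175.41250781]]
```

View pics/c4.png

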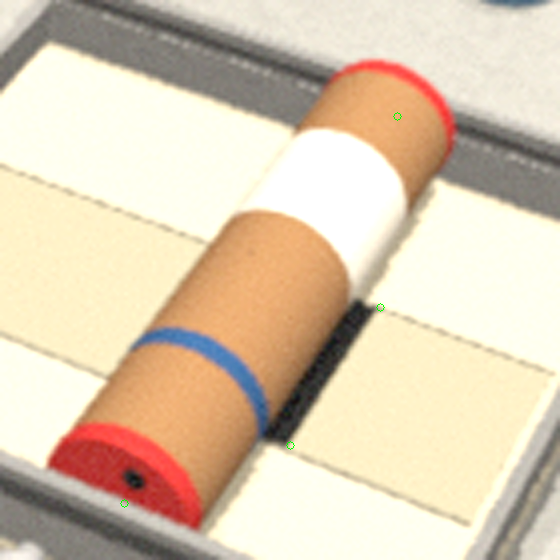

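```bash
cat > sil.py <<'E'
from h import *
def edges(im,c0=305,c1=321):
    p=im[110:260,c0:c1].astype(float)+3; q=p[...,0]/p[...,2]; q=cv2.GaussianBlur(q,(1,3),0).mean(1)
    i=np.where(q>1.9)[0]; 
    g=np.split(i,np.where(np.diff(i)>1)[0]+1); g=max(g,key=len); a,b=g[0],g[-1]
    up=a-1+(1.9-q[a-1])/(q[a]-q[a-1]); lo=b+(q[b]-1.9)/(q[b]-q[b+1])
    return 110+up,110+lo
def pred(a,th,c=312.5,c0=None):
    ang=np.linspace(0,2*np.pi,721); 
    y=115
    P=np.c_[a+38*np.cos(ang),np.full(721,y),38+38*np.sin(ang)]
    r=proj(world(local(P,th),S),"top")
    return r[:,1].min(),r[:,1].max(),r[:,0].mean()
E
python3 - <<'E'
from sil import *
for f,a,th in(("top0",-142,-.14),("top1",-142,-.14),("top2",-142,-.0095),("t4",36.4,0)):
    im=cv2.imread(f"pics/{f}.png")[:,:,::-1]; e=edges(im); p=pred(a,th)
    print(f,np.round(e,2),np.mean(e).round(2),"width %.2f"%(e[1]-e[0]),"pred",np.round(p,2),np.mean(p[:2]).round(2),"w %.2f"%(p[1]-p[0]))
print(pred(46.4,0)[:2])
E
```

```text
top0 [214.32 239.83] 227.07 width 25.51 pred [213.48 240.2  314.69] 226.84 w 26.72
top1 [214.29 239.87] 227.08 width 25.57 pred [213.48 240.2  314.69] 226.84 w 26.72
top2 [211.37 237.56] 224.47 width 26.18 pred [210.65 237.76 314.72] 224.21 w 27.11
t4 [151.22 177.2 ] 164.21 width 25.99 pred [149.85 176.68 312.72] 163.26 w 26.83
(np.float64(146.53284909468903), np.float64(173.35984526153413))
```

Silhouette edges, calibrated on the starting position, put the tube about 2 mm on the near side of the line. The red-cap tracker missed this because of shading. The scene view agrees with the silhouette, so I'll give one small forward pulse.

Call:
play_rows(
  steps=[
    {"dp": [0,0,-0.0015],"yaw": 0},
    {"dp": [0,0,0],"yaw": 0},
    {"dp": [0,0,0],"yaw": 0},
    {"dp": [0,0,0.0015],"yaw": 0},
  ],
)

```text
t: 17.6
eef_pos: [457.7, -103.0, 96.9]
tcp_rot: [-0.0, 0.724, -0.69, 0.0]
force: [5.4, -0.5, -1.3]
finger_gap: 14.3
finger_force: 49.0
```

Call:
play_rows(
  steps=[
    {"dp": [0,0,0],"yaw": 0},
    {"dp": [0,0,0],"yaw": 0},
    {"dp": [0,0,0],"yaw": 0},
  ],
)

```text
t: 17.9
eef_pos: [457.7, -103.0, 96.8]
tcp_rot: [-0.0, 0.724, -0.69, 0.0]
force: [5.7, -0.3, -2.0]
finger_gap: 14.3
finger_force: 49.0
```

```bash
cat >> sil.py <<'E'
def pos(n=4):
    for i in range(n):
        im=eyes.grab_frame("top"); d=np.mean(edges(im))-.25
        s=bot.get_state(); print("t %.2f z %.2f x %.2f"%(s["t"],s["eef_pos"][2],brentq(lambda a:np.mean(pred(a,0)[:2])-d,-60,120)))
    return im
E
python3 -c "
from sil import *
pos()"
```

```text
t 17.95 z 96.79 x 36.11
t 18.00 z 96.78 x 36.04
t 18.05 z 96.79 x 35.91
t 18.10 z 96.79 x 36.18
```

The tube is at rest at 36.1 mm against the line at 36.4. Now I'll hold.

Call:
play_rows(
  steps=[
    {"dp": [0,0,0],"yaw": 0},
    {"dp": [0,0,0],"yaw": 0},
    {"dp": [0,0,0],"yaw": 0},
    {"dp": [0,0,0],"yaw": 0},
    {"dp": [0,0,0],"yaw": 0},
  ],
)

```text
t: 18.6
eef_pos: [457.7, -103.0, 96.8]
tcp_rot: [-0.0, 0.724, -0.69, 0.0]
force: [5.3, -0.6, -2.3]
finger_gap: 14.2
finger_force: 49.0
```

Call:
play_rows(
  steps=[
    {"dp": [0,0,0],"yaw": 0},
    {"dp": [0,0,0],"yaw": 0},
    {"dp": [0,0,0],"yaw": 0},
    {"dp": [0,0,0],"yaw": 0},
    {"dp": [0,0,0],"yaw": 0},
  ],
)

```text
t: 19.1
eef_pos: [457.7, -103.0, 96.8]
tcp_rot: [-0.0, 0.724, -0.69, 0.0]
force: [4.8, -0.7, -1.4]
finger_gap: 14.3
finger_force: 49.0
```

Call:
play_rows(
  steps=[
    {"dp": [0,0,0],"yaw": 0},
    {"dp": [0,0,0],"yaw": 0},
    {"dp": [0,0,0],"yaw": 0},
    {"dp": [0,0,0],"yaw": 0},
    {"dp": [0,0,0],"yaw": 0},
  ],
)

```text
t: 19.6
eef_pos: [457.7, -103.0, 96.8]
tcp_rot: [-0.0, 0.724, -0.69, 0.0]
force: [5.8, -0.2, -1.7]
finger_gap: 14.3
finger_force: 49.0
```

Call:
play_rows(
  steps=[
    {"dp": [0,0,0],"yaw": 0},
    {"dp": [0,0,0],"yaw": 0},
    {"dp": [0,0,0],"yaw": 0},
    {"dp": [0,0,0],"yaw": 0},
    {"dp": [0,0,0],"yaw": 0},
  ],
)

```text
t: 20.1
eef_pos: [457.7, -102.9, 96.8]
tcp_rot: [-0.0, 0.724, -0.69, 0.0]
force: [6.0, -0.6, -1.8]
finger_gap: 14.2
finger_force: 49.0
```

Call:
play_rows(
  steps=[
    {"dp": [0,0,0],"yaw": 0},
    {"dp": [0,0,0],"yaw": 0},
    {"dp": [0,0,0],"yaw": 0},
    {"dp": [0,0,0],"yaw": 0},
    {"dp": [0,0,0],"yaw": 0},
  ],
)

```text
t: 20.6
eef_pos: [457.7, -103.0, 96.8]
tcp_rot: [-0.0, 0.724, -0.69, 0.0]
force: [6.2, 0.1, -2.0]
finger_gap: 14.5
finger_force: 49.0
```

Call:
play_rows(
  steps=[
    {"dp": [0,0,0],"yaw": 0},
    {"dp": [0,0,0],"yaw": 0},
    {"dp": [0,0,0],"yaw": 0},
    {"dp": [0,0,0],"yaw": 0},
    {"dp": [0,0,0],"yaw": 0},
  ],
)

```text
t: 21.1
eef_pos: [457.7, -103.0, 96.8]
tcp_rot: [-0.0, 0.724, -0.69, 0.0]
force: [5.7, -0.5, -2.3]
finger_gap: 14.2
finger_force: 49.0
```

```bash
python3 -c "
from sil import *
pos(3)"
```

```text
t 21.15 z 96.79 x 36.00
t 21.20 z 96.79 x 36.21
t 21.25 z 96.77 x 36.04
```

Call:
play_rows(
  steps=[
    {"dp": [0,0,0],"yaw": 0},
    {"dp": [0,0,0],"yaw": 0},
    {"dp": [0,0,0],"yaw": 0},
    {"dp": [0,0,0],"yaw": 0},
    {"dp": [0,0,0],"yaw": 0},
  ],
)

```text
t: 21.75
eef_pos: [457.7, -103.0, 96.8]
tcp_rot: [-0.0, 0.724, -0.69, 0.0]
force: [4.9, -0.5, -2.4]
finger_gap: 14.1
finger_force: 49.0
```

Call:
play_rows(
  steps=[
    {"dp": [0,0,0],"yaw": 0},
    {"dp": [0,0,0],"yaw": 0},
    {"dp": [0,0,0],"yaw": 0},
    {"dp": [0,0,0],"yaw": 0},
    {"dp": [0,0,0],"yaw": 0},
  ],
)

```text
t: 22.25
eef_pos: [457.6, -103.0, 96.8]
tcp_rot: [-0.0, 0.724, -0.69, 0.0]
force: [5.5, 0.0, -1.8]
finger_gap: 14.6
finger_force: 49.0
```

Call:
play_rows(
  steps=[
    {"dp": [0,0,0],"yaw": 0},
    {"dp": [0,0,0],"yaw": 0},
    {"dp": [0,0,0],"yaw": 0},
    {"dp": [0,0,0],"yaw": 0},
    {"dp": [0,0,0],"yaw": 0},
  ],
)

```text
t: 22.75
eef_pos: [457.7, -102.9, 96.8]
tcp_rot: [-0.0, 0.724, -0.69, 0.0]
force: [5.3, 0.4, -1.1]
finger_gap: 14.4
finger_force: 49.0
```

Call:
play_rows(
  steps=[
    {"dp": [0,0,0],"yaw": 0},
    {"dp": [0,0,0],"yaw": 0},
    {"dp": [0,0,0],"yaw": 0},
    {"dp": [0,0,0],"yaw": 0},
    {"dp": [0,0,0],"yaw": 0},
  ],
)

```text
t: 23.25
eef_pos: [457.6, -103.0, 96.8]
tcp_rot: [-0.0, 0.724, -0.69, 0.0]
force: [5.6, 0.1, -2.7]
finger_gap: 14.4
finger_force: 49.0
```

Call:
play_rows(
  steps=[
    {"dp": [0,0,0],"yaw": 0},
    {"dp": [0,0,0],"yaw": 0},
    {"dp": [0,0,0],"yaw": 0},
    {"dp": [0,0,0],"yaw": 0},
    {"dp": [0,0,0],"yaw": 0},
  ],
)

```text
t: 23.75
eef_pos: [457.7, -103.0, 96.8]
tcp_rot: [-0.0, 0.724, -0.69, 0.0]
force: [5.7, -1.1, -1.1]
finger_gap: 13.9
finger_force: 49.0
```

Call:
play_rows(
  steps=[
    {"dp": [0,0,0],"yaw": 0},
    {"dp": [0,0,0],"yaw": 0},
    {"dp": [0,0,0],"yaw": 0},
    {"dp": [0,0,0],"yaw": 0},
    {"dp": [0,0,0],"yaw": 0},
  ],
)

```text
t: 24.25
eef_pos: [457.7, -103.0, 96.8]
tcp_rot: [-0.0, 0.724, -0.69, 0.0]
force: [6.8, -0.9, -1.8]
finger_gap: 14.0
finger_force: 49.0
```

Call:
play_rows(
  steps=[
    {"dp": [0,0,0],"yaw": 0},
    {"dp": [0,0,0],"yaw": 0},
    {"dp": [0,0,0],"yaw": 0},
    {"dp": [0,0,0],"yaw": 0},
    {"dp": [0,0,0],"yaw": 0},
  ],
)

```text
t: 24.75
eef_pos: [457.7, -103.0, 96.8]
tcp_rot: [-0.0, 0.724, -0.69, 0.0]
force: [6.1, -0.2, -1.1]
finger_gap: 14.5
finger_force: 49.0
```

Call:
play_rows(
  steps=[
    {"dp": [0,0,0],"yaw": 0},
    {"dp": [0,0,0],"yaw": 0},
    {"dp": [0,0,0],"yaw": 0},
    {"dp": [0,0,0],"yaw": 0},
    {"dp": [0,0,0],"yaw": 0},
  ],
)

```text
t: 25.25
eef_pos: [457.7, -102.9, 96.8]
tcp_rot: [-0.0, 0.724, -0.69, 0.0]
force: [5.5, -1.4, -1.7]
finger_gap: 14.3
finger_force: 49.0
```

```bash
python3 -c "
from sil import *
im=pos(3)
c=cv2.resize(im[110:290,220:460,::-1],(800,600),interpolation=2)
cv2.imwrite('pics/c5.png',cv2.convertScaleAbs(c,alpha=1.5,beta=15))"
```

```text
t 25.30 z 96.79 x 36.15
t 25.35 z 96.80 x 36.04
t 25.40 z 96.77 x 35.95
```

View pics/c5.png

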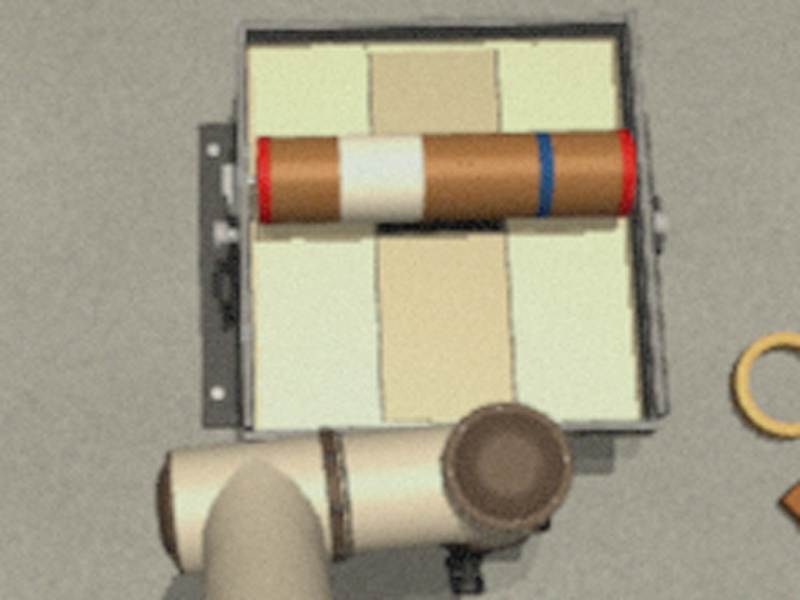

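The picture shows the tube across the pad, around row 175 of the crop, with the handle still held. It has been at rest for over 7 s, so I'm handing in.

```bash
python3 -c "
from workcell import job
print(job.close_job())"
```

```text
the job is handed in; nothing more can be done
None
```

The job is handed in: the tube lay still for over 7 s, within about 0.5 mm of the white line by camera measurement, with the robot still holding the tray by its handle, off its rests, at about 25 s of the 45 s limit.

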